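# Move the program cartridge to the other latching slot of the harness tester

### The arm

A 6-joint arm with a two-finger parallel gripper is mounted at the origin on the work surface. World frame = base frame: x ahead of the robot, y to its left, z up, the work surface at z = 0. Lengths are in m, angles in rad, forces in N, time in s.
With the tool pointing down it reaches from about 0.325 to 0.9 m from the base axis. Payload 6.1 kg.
Tool frame: the origin (TCP) lies midway between the tips of the shut fingers; the grasp point (between the pads) lies 19 mm behind it; z points along the fingers, y is the direction in which the jaws open and shut (so a half turn about z gives the same grasp; the last joint's range is limited). The gripper opens to 87 mm and grips with 3 to 60 N. Pads are 19 mm wide; open, the fingers measure 117 mm over their backs; the gripper's body (75 mm by 190 mm) begins 51 mm behind the grasp point.
Start: joints at [1.012, 0.22, 1.526, -0, 1.395, -0.126], TCP at [0.262, 0.567, 0.223] pointing down, gripper open.
Joint ranges: [-2.98, 2.98], [-0.91, 2.08], [0.09, 2.57], [-1.24, 4.39], [0.2, 2.65], [-2.68, 2.68]. Speed limits (rad/s): [2.57, 2.57, 3.01, 3.14, 3.14, 3.14].

### API

Orientations are given as [roll, pitch, yaw] about the fixed x, y, z axes, in that order (R = Rz(yaw) Ry(pitch) Rx(roll)).
In Python, from cell import get_obs, vision, sign_off gives the robot as it stands.
- The arm moves only by the shell command python3 -m handwheel 'ROWS' [FORCE]. ROWS is text: rows parted by semicolons, each of 5 numbers parted by spaces: the finger opening in mm, from 0 to 87, then the shift along the tool's x, y, z in mm, then the turn about the tool's z in rad. In form: hand tx ty tz spin; .... A call has 1 to 12 rows; each row is the pose to reach, as a shift and turn from the pose measured when the call began, along the tool's axes at that moment; what a row does not reach only later rows make up. A row lasts 1/12 s, in which the tool goes at most 41.7 mm and 7.16 degrees, less where a joint would pass 70% of its speed; a pose out of reach is approached as far as the arm can. A call with a gripper value outside its range is refused whole. The fingers move at their own pace and stop on an object; FORCE is the grip in N (left out, the last holds). Time passes only in rows, so rows that repeat a pose let the fingers close. It gives the time, the measured TCP pose, the force and the opening at its end, in the units of the state.
- get_obs(): the state, without advancing time (a new reading comes with each control period).
- vision.grab_frame(name): name is "side" or "top"; returns a dict with "image" (384x512x3 uint8, red, green, blue), "depth" (384x512 float32, m along the optical axis (not along the pixel's ray), 0 where there is no reading), "fov_y" (degrees; the focal length in pixels is half the picture's height over the tangent of half this angle, whatever the lens; pixels are square), "cx", "cy" (the principal point, pixels), "k1" (the pictures are not rectified: a ray, as slopes to the right and down, at radius r is drawn at 1 + k1 r^2 times it, then the intrinsics apply), "world_from_camera" (4x4, takes a point from camera to world coordinates). Camera axes: x right, y up, looking along -z (the intrinsics and any distortion apply to the point x, -y, -z); pixel columns grow to the right and rows downward; lengths in m; the calibration is good to about 2 mm. A picture is of the moment at which its call begins.
- sign_off(): hands the job in, once; it reports no verdict.
The state is a dict: "t": time; "joint_positions": joint angles; "qd": joint speeds; "joint_efforts": joint torques, N m; "tool_pos": TCP position; "eef_rot": TCP orientation; "wrist_force": force on the tool from outside, world axes, zero at the start; "moment": the same for the moment, N m; "gripper_width": finger opening in m.
Only numpy, scipy, OpenCV 4.12 (cv2) and the standard library are available. Lean on these libraries where they do the work, as an engineer would, in place of code of your own. Each camera call takes 0.05 s, during which the arm holds its last target.

### The job

The next wiring harness will be tested at the other slot: push down the cartridge that is locked in one slot so that it pops up, take it out, stand it in the empty slot and push it down until that latch locks it. Push slowly and gently: more than 25 N on a slot or its latch damages it; and leave the other things on the bench where they are.

Things in the scene. Friction and masses are not known exactly. Their poses are not given: they have to be found in the camera images.
- cartridge_mid (a point): Centre (half-way up) of the program cartridge: upright flat black plastic block, 44 mm along its x, 16 mm thick along its y, 55 mm tall along its z, about 80 g; its lowest 7 mm taper in by 3 mm on each side. At the start it stands locked in old_slot, only its top 14 mm showing. It fits either way round.
- old_slot: Grey box fixed on a wooden spacer (5 to 25 mm high, not the same for both boxes), 120 mm along its x, 100 mm along y, 60 mm high, aluminium plate on its flat top, four jacks on its -x side; origin at the centre of the box's underside, z up. In the middle of the top is a vertical well for the cartridge, 46 mm along x by 18 mm along y. The cartridge is in it at the start, axes parallel.
- new_slot: The same box again, its well empty and its latch up at the start; origin and axes as for old_slot. The cartridge is to go in here.
- old_slot_latch (a joint): How far (m) the sprung steel platform in the well of old_slot is pushed down. 0: up (released), 30 mm above the box's underside; a cartridge on it shows 25 mm above the box. 0.011: locked (as at the start); a cartridge shows 14 mm. Hard stop: 0.0136 to 0.020, unknown and unlike in the two slots. Spring: 4 N when up, 7 N locked, 8 to 10 N at the stop. The cartridge only stands on it.
- new_slot_latch (a joint): The same for new_slot; 0 (up) at the start. Both are push-push latches that switch in the last half millimetre before the hard stop: push a raised platform to the stop and let go: it stays locked at 0.011. Push a locked one to the stop and let go: it rises to 0. A shorter push changes nothing, a second push undoes the first. The stop is hard: meet it at about 5 mm/s.
- screwdriver_mid (a point): Bystander: screwdriver with a wooden handle, 190 mm long, lying; the point is its middle.
- connector_mid (a point): Bystander: white plastic connector housing 36 x 50 x 22 mm; the point is its middle.
- tape_roll_mid (a point): Bystander: yellow roll of tape, 76 mm across, 19 mm high, lying flat; the point is its middle.
Things that resemble listed ones, but are neither listed nor needed, are in the scene too. Of the things that look like the part that bears cartridge_mid, the largest one is meant.

How it is judged:
By the outcome, as a careful person would: the job done as asked, in the order asked, and still so for the second after the job is handed in, with the robot touching nothing.
It also fails if it takes over 69 s, if anything falls off the work surface, if the arm or the gripper's body presses on something with over 40 N, if the wrist force passes 120 N, or if a joint passes its speed limit or range.

## Working session

There is one attempt and no reset: what is moved stays moved. The work goes in short steps, Python scripts to look and compute and a shell command to move; the robot and the scene stay as the last step left them, time stands still between calls to the robot, and variables do not carry over. Pictures are saved under pics/ and viewed, and the job is handed in when it is done.

```bash
mkdir -p pics; cat > h.py <<'E'
import numpy as np, cv2
from cell import get_obs, vision
def grab(n):
    f=vision.grab_frame(n); 
    np.savez('last_%s.npz'%n,**{k:np.asarray(v) for k,v in f.items()})
    return f
def load(n): 
    d=np.load('last_%s.npz'%n); return {k:d[k] for k in d.files}
def K(f):
    h=f['image'].shape[0]; fl=h/2/np.tan(np.radians(float(f['fov_y']))/2)
    return np.array([[fl,0,float(f['cx'])],[0,fl,float(f['cy'])],[0,0,1]]),np.array([float(f['k1']),0,0,0])
def rays(f,px):
    k,d=K(f); u=cv2.undistortPoints(np.array(px,float).reshape(-1,1,2),k,d).reshape(-1,2)
    T=np.array(f['world_from_camera']); v=np.c_[u[:,0],-u[:,1],-np.ones(len(u))]
    return T[:3,3],v@T[:3,:3].T
def onz(f,px,z):
    o,v=rays(f,px); return o+v*((z-o[2])/v[:,2])[:,None]
def depthpt(f,px):
    o,v=rays(f,px); p=np.array(px).reshape(-1,2).round().astype(int)
    return o+v*f['depth'][p[:,1],p[:,0]][:,None]
def proj(f,P):
    T=np.linalg.inv(np.array(f['world_from_camera'])); p=np.array(P).reshape(-1,3)@T[:3,:3].T+T[:3,3]
    k,d=K(f); q=p*[1,-1,-1]
    return cv2.projectPoints(q,np.zeros(3),np.zeros(3),k,d)[0].reshape(-1,2)
def cloud(f):
    h,w=f['depth'].shape; g=np.stack(np.meshgrid(np.arange(w),np.arange(h)),-1).reshape(-1,2)
    P=depthpt(f,g).reshape(h,w,3); P[f['depth']==0]=np.nan; return P
def save(n,im,s=1):
    cv2.imwrite('pics/'+n,cv2.resize(np.ascontiguousarray(im[...,::-1]),None,fx=s,fy=s,interpolation=cv2.INTER_CUBIC))
E
python3 - <<'E'
from h import *
for n in('top','side'):
    f=grab(n); save(n+'0.png',f['image'],1.5); print(n,f['fov_y'],f['cx'],f['cy'],f['k1'],np.round(f['world_from_camera'],3).tolist())
print(get_obs())
E
```

```text
top 49.63250932995005 257.70580932184606 185.1373959738605 -0.047582629902230486 [[0.013, 0.991, -0.132, 0.503], [-0.999, 0.018, 0.04, -0.01], [0.042, 0.132, 0.99, 0.884], [0.0, 0.0, 0.0, 1.0]]
side 51.40490451572186 257.3258669514413 188.21239946770493 -0.026408985643941944 [[0.831, 0.405, -0.381, 0.324], [-0.556, 0.619, -0.555, -0.416], [0.012, 0.673, 0.74, 0.599], [0.0, 0.0, 0.0, 1.0]]
{'t': 0.1, 'joint_positions': array([ 1.01191002e+00,  2.21184538e-01,  1.52750139e+00, -8.01769369e-06,
        1.39469506e+00, -1.26076771e-01]), 'qd': array([ 0.00130356, -0.00143497, -0.0029992 ,  0.00035268, -0.00129486,
        0.00050801]), 'joint_efforts': array([ 1.07941069e-04, -4.95941448e+01, -3.88520980e+01,  7.01247971e-02,
        5.15692891e-02, -4.75595414e-05]), 'tool_pos': array([0.26183123, 0.5668916 , 0.22152107]), 'eef_rot': array([-3.13981752e+00, -2.17042114e-04,  2.70878434e+00]), 'wrist_force': array([ 0.35439311, -0.17281014, -0.34281693]), 'moment': array([-0.04329348, -0.02262921, -0.03342011]), 'gripper_width': 0.0870500593173513}
```

View pics/top0.png

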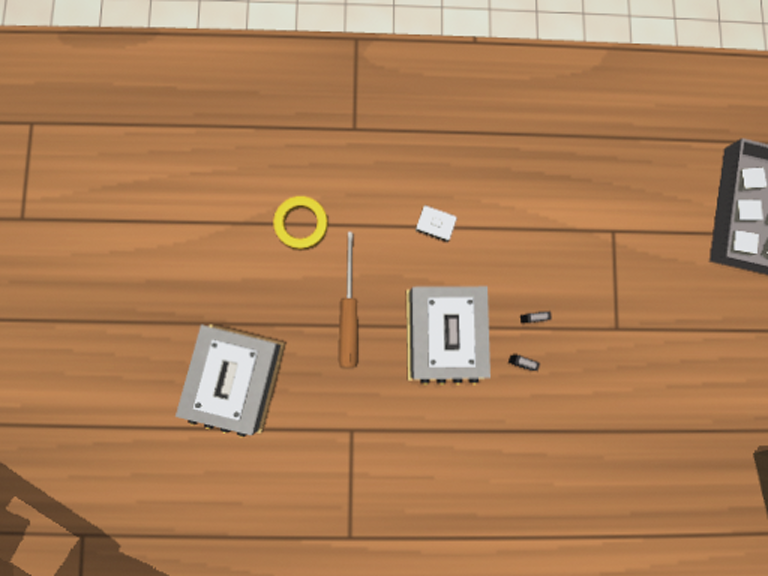

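View pics/side0.png

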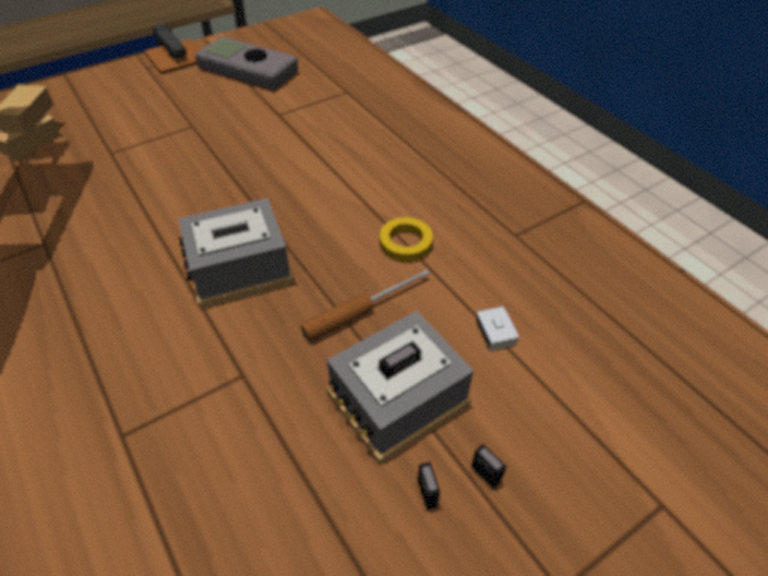

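Top view (1.5x): the right box at (449,333) has a black block in its well. The left box at (230,380) has an empty well with a bright interior. Two small black blocks lie on the bench at (536,317) and (524,363). The block in the right box is in a slot, locked and the largest, so it should be the cartridge. I'll confirm in a crop and measure.

```bash
python3 - <<'E'
from h import *
f=load('top'); P=cloud(f); im=f['image']
s=load('side'); Ps=cloud(s)
hsv=cv2.cvtColor(im,cv2.COLOR_RGB2HSV)
m=((hsv[...,1]<40)&(hsv[...,2]>150)).astype(np.uint8)
z=P[...,2]
c,_=cv2.findContours(m,cv2.RETR_EXTERNAL,cv2.CHAIN_APPROX_NONE)
for k in c:
    if cv2.contourArea(k)<700: continue
    r=cv2.minAreaRect(k); 
    if not 200>r[0][1]>150: print('skip',r);continue
    mm=cv2.drawContours(np.zeros_like(m),[k],-1,1,-1).astype(bool)&(m>0)
    zt=np.nanmedian(z[mm])
    W=onz(f,k.reshape(-1,2),zt)
    R=cv2.minAreaRect((W[:,:2]*1000).astype(np.float32))
    print('plate px',r,'z',zt,'world',R)
    # grey top all: pixels within +-4mm of zt nearby -> box top
    x,y=map(int,r[0]); 
    mt=(abs(z-zt)<0.006); mt[:y-55]=0; mt[y+55:]=0; mt[:,:x-55]=0; mt[:,x+55:]=0
    q=P[mt]; R2=cv2.minAreaRect((q[:,:2]*1000).astype(np.float32)); print(' top from depth',R2, np.nanmedian(q[:,2]))
    # side z
    d=np.hypot(Ps[...,0]-R[0][0]/1000,Ps[...,1]-R[0][1]/1000)
    mk=(d<0.05)&(d>0.03)&(Ps[...,2]>0.05); print(' side z med',np.median(Ps[...,2][mk]))
    # well: dark/anything inside hull not plate
    hull=cv2.drawContours(np.zeros_like(m),[cv2.convexHull(k)],-1,1,-1)
    hull=cv2.erode(hull,np.ones((9,9)))
    ww=((hull>0)&((hsv[...,2]<140)|(hsv[...,1]>25))).astype(np.uint8)
    cc,_=cv2.findContours(ww,cv2.RETR_EXTERNAL,cv2.CHAIN_APPROX_NONE)
    for w in cc:
        if cv2.contourArea(w)>30:
            RW=cv2.minAreaRect((onz(f,w.reshape(-1,2),zt)[:,:2]*1000).astype(np.float32)); print(' well',cv2.minAreaRect(w),RW)
            yx=np.argwhere(ww>0); print(' z in well', np.nanpercentile(z[ww>0],[5,50,95]))
a=cv2.resize(im[170:270,110:200],None,fx=4.3,fy=4.3,interpolation=2);b=cv2.resize(im[170:270,265:365],None,fx=4.1,fy=4.1,interpolation=2)
h=min(a.shape[0],b.shape[0]);save('crop0.png',np.hstack([a[:h],b[:h]]),.95)
E
```

```text
skip ((149.76470947265625, 252.94119262695312), (51.902626037597656, 63.059261322021484), 14.03624439239502)
skip ((300.2806701660156, 221.6033172607422), (60.587738037109375, 50.17509078979492), 88.40885925292969)
skip ((255.5, 16.0), (32.0, 511.0), 90.0)
```

View pics/crop0.png

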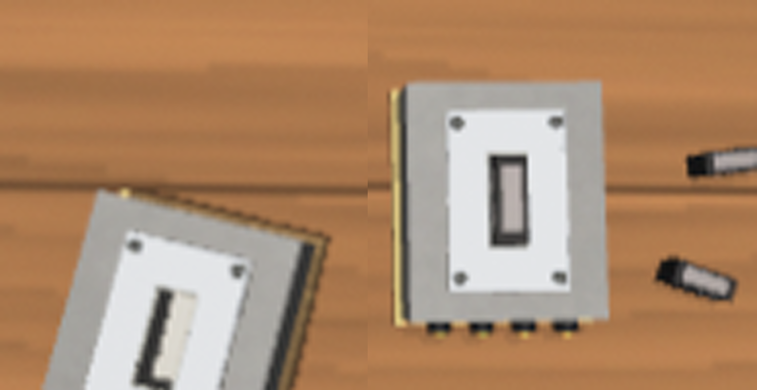

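The crop shows the black cartridge standing in the right box's well, and a well with only a platform in the left box. The two loose blocks on the bench are smaller lookalikes. So the right box is old_slot.

```bash
cat > m.py <<'E'
from h import *
f=load('top'); P=cloud(f); im=f['image']; z=P[...,2]
s=load('side'); Ps=cloud(s)
hsv=cv2.cvtColor(im,cv2.COLOR_RGB2HSV)
for nm,(x,y) in dict(old=(300,222),new=(153,252)).items():
    for th in (125,205):
        m=((hsv[...,1]<40)&(hsv[...,2]>th)).astype(np.uint8)
        w=np.zeros_like(m); w[y-50:y+50,x-50:x+50]=1; m*=w
        c,_=cv2.findContours(m,cv2.RETR_EXTERNAL,cv2.CHAIN_APPROX_NONE); k=max(c,key=cv2.contourArea)
        mm=cv2.drawContours(np.zeros_like(m),[k],-1,1,-1)
        zt=np.nanmedian(z[cv2.erode(m*mm,np.ones((3,3)))>0])
        W=onz(f,k.reshape(-1,2),zt)
        R=cv2.minAreaRect((W[:,:2]*1000).astype(np.float32)); print(nm,th,'z',zt,np.round(R[0],1),np.round(R[1],1),round(R[2],2))
        if th==205:
            mk=cv2.erode(mm,np.ones((9,9)))*(hsv[...,2]<190)
            cc,_=cv2.findContours(mk.astype(np.uint8),cv2.RETR_EXTERNAL,cv2.CHAIN_APPROX_NONE)
            for q in cc:
                if cv2.contourArea(q)>30:
                    RW=cv2.minAreaRect((onz(f,q.reshape(-1,2),zt)[:,:2]*1000).astype(np.float32)); print('  dark',np.round(RW[0],1),np.round(RW[1],1),RW[2],'px',cv2.minAreaRect(q)[0],'z',np.nanpercentile(z[mk>0],[5,50,95]).round(4))
    d=np.hypot(Ps[...,0]-R[0][0]/1000,Ps[...,1]-R[0][1]/1000)
    mk=(d<0.05)&(d>0.03)&(Ps[...,2]>0.055); zz=Ps[...,2][mk]; print(' side z',np.median(zz[zz>np.percentile(zz,40)]))
    v=hsv[y-20:y+22:2,x-14:x+16:1,2]
    #print(v)
E
python3 m.py
```

```text
old 125 z 0.07309453183460057 [ 541.5 -126.6] [118.6  99.3] 1.76
old 205 z 0.07565001386345027 [ 542.4 -127.9] [89.8 59.1] 0.63
  dark [ 542.1 -128.1] [47.  19.7] 0.07684129476547241 px (301.0, 221.0) z [0.0689 0.0892 0.092 ]
 side z 0.07424144267706922
new 125 z 0.07358252912182917 [476.8 161.5] [ 99.7 119. ] 77.09
new 205 z 0.07619112493114644 [477.  162.2] [59.7 89.4] 77.02
  dark [477.1 162.5] [19.4 47.9] 78.29671478271484 px (149.55882263183594, 252.76473999023438) z [0.0398 0.06   0.0767]
 side z 0.0745245402575373
```

```bash
cat >> h.py <<'E'
from scipy.spatial.transform import Rotation as Ro
def togo(p,yaw):
    o=get_obs(); R=Ro.from_euler('xyz',o['eef_rot']).as_matrix()
    d=R.T@(np.array(p)-o['tool_pos'])*1000
    cy=o['eef_rot'][2]; sp=-((yaw-cy+np.pi)%(2*np.pi)-np.pi)
    print('t',round(o['t'],2),'pos',o['tool_pos'].round(4),'rot',o['eef_rot'].round(4),'F',o['wrist_force'].round(2),'w',round(o['gripper_width'],4),'| shift',d.round(2),'spin',round(sp,4))
E
python3 - <<'E'
from h import *
# side-view cross-check of plate centres
s=load('side'); im=s['image']; hsv=cv2.cvtColor(im,cv2.COLOR_RGB2HSV); f=load('top')
for nm,c,z in (('old',(.5422,-.1278),.0755),('new',(.477,.1622),.0758)):
    u=proj(s,[*c,z])[0]; x,y=u.astype(int)
    m=((hsv[...,1]<60)&(hsv[...,2]>165)).astype(np.uint8); w=np.zeros_like(m); w[y-40:y+40,x-50:x+50]=1; m*=w
    cs,_=cv2.findContours(m,cv2.RETR_EXTERNAL,cv2.CHAIN_APPROX_NONE); k=max(cs,key=cv2.contourArea)
    for zz in (.072,.0755,.079):
        R=cv2.minAreaRect((onz(s,k.reshape(-1,2),zz)[:,:2]*1000).astype(np.float32)); print(nm,u.round(),zz,np.round(R[0],1),np.round(R[1],1),R[2])
    for zz in(.072,.0755,.079): print('  top at',zz, onz(f,proj(f,[*c,z]),zz).round(4))
togo((.542,-.128,.13),np.pi+.012)
E
```

```text
old [267. 242.] 0.072 [ 544.  -123.9] [90.2 59.4] 1.3198776245117188
old [267. 242.] 0.0755 [ 542.6 -125.8] [89.6 59. ] 1.319868803024292
old [267. 242.] 0.079 [ 541.1 -127.7] [89.  58.6] 1.3198720216751099
  top at 0.072 [[ 0.5424 -0.1283  0.072 ]]
  top at 0.0755 [[ 0.5422 -0.1278  0.0755]]
  top at 0.079 [[ 0.542  -0.1273  0.079 ]]
new [153. 153.] 0.072 [478.4 167.6] [57.8 89.2] 77.58482360839844
new [153. 153.] 0.0755 [477.4 163.8] [57.4 88.6] 77.58472442626953
new [153. 153.] 0.079 [476.4 159.9] [57. 88.] 77.58475494384766
  top at 0.072 [[0.4769 0.163  0.072 ]]
  top at 0.0755 [[0.477  0.1623 0.0755]]
  top at 0.079 [[0.4771 0.1615 0.079 ]]
t 0.1 pos [0.2618 0.5669 0.2215] rot [-3.1398e+00 -2.0000e-04  2.7088e+00] F [ 0.35 -0.17 -0.34] w 0.0871 | shift [-545.81 -513.14   92.31] spin -0.4448
```

```bash
python3 -m handwheel '0 -546 -513 30 -0.44;0 -546 -513 30 -0.44;0 -546 -513 30 -0.44;0 -546 -513 30 -0.44;0 -546 -513 30 -0.44;0 -546 -513 30 -0.44;0 -546 -513 30 -0.44;0 -546 -513 30 -0.44;0 -546 -513 30 -0.44;0 -546 -513 30 -0.44;0 -546 -513 30 -0.44;0 -546 -513 30 -0.44' 20; python3 -c "
from h import *
togo((.542,-.1275,.12),np.pi+.02)"
```

```text
t: 1.1
tool_pos: [0.448, 0.1044, 0.2023]
eef_rot: [-3.14, -0.001, -3.134]
wrist_force: [1.5, -0.1, 0.3]
gripper_width: 0.015
t 1.1 pos [0.448  0.1044 0.2023] rot [-3.1402e+00 -9.0000e-04 -3.1342e+00] F [ 1.51 -0.12  0.25] w 0.015 | shift [ -92.34 -232.44   82.54] spin -0.0127
```

```bash
python3 -m handwheel '0 -92 -232 40 -0.013;0 -92 -232 40 -0.013;0 -92 -232 40 -0.013;0 -92 -232 40 -0.013;0 -92 -232 40 -0.013;0 -92 -232 40 -0.013;0 -92 -232 82 -0.013;0 -92 -232 82 -0.013;0 -92 -232 82 -0.013;0 -92 -232 82 -0.013;0 -92 -232 82 -0.013'; python3 -c "
from h import *
togo((.542,-.1275,.1),np.pi+.02)
for n in('top','side'):
    f=grab(n); save(n+'1.png',f['image'],1.5)"
```

```text
t: 2.02
tool_pos: [0.5425, -0.1264, 0.1223]
eef_rot: [-3.139, 0.001, -3.12]
wrist_force: [0.3, -0.3, 0.4]
gripper_width: 0.0006
t 2.02 pos [ 0.5425 -0.1264  0.1223] rot [-3.1395e+00  1.3000e-03 -3.1200e+00] F [ 0.28 -0.32  0.44] w 0.0006 | shift [ 0.55 -1.02 22.31] spin 0.0016
```

View pics/side1.png

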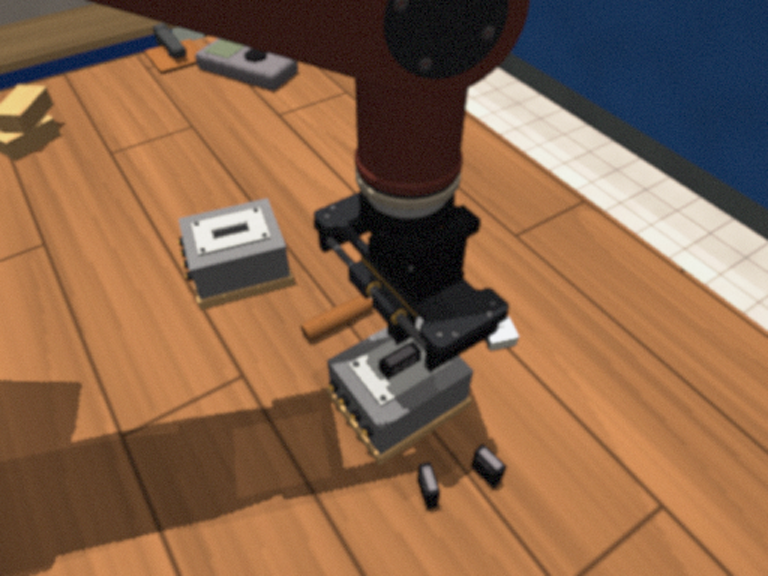

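The side view shows the shut fingers at about (412,325), above and slightly behind the cartridge top at (400,358). I'll descend to just above the top, then feel slowly.

```bash
python3 -c "
from h import *
f=load('side'); print(proj(f,get_obs()['tool_pos'])*1.5)"; python3 -m handwheel '0 0 -1 12 0;0 0 -1 22 0;0 0 -1 24 0;0 0 -1 24 0;0 0 -1 24 0';python3 -c "
from h import *
togo((.542,-.1275,.1),np.pi+.02)
f=grab('side'); save('side2.png',f['image'][170:320,170:350],4)"
```

```text
[[401.33658805 335.40765577]]
t: 2.53
tool_pos: [0.5424, -0.1273, 0.0981]
eef_rot: [-3.139, 0.001, -3.12]
wrist_force: [0.8, 0.1, 0.3]
gripper_width: 0.0001
t 2.53 pos [ 0.5424 -0.1273  0.0981] rot [-3.1395e+00  1.1000e-03 -3.1197e+00] F [0.76 0.13 0.33] w 0.0001 | shift [ 0.44 -0.19 -1.93] spin 0.0019
```

View pics/side2.png

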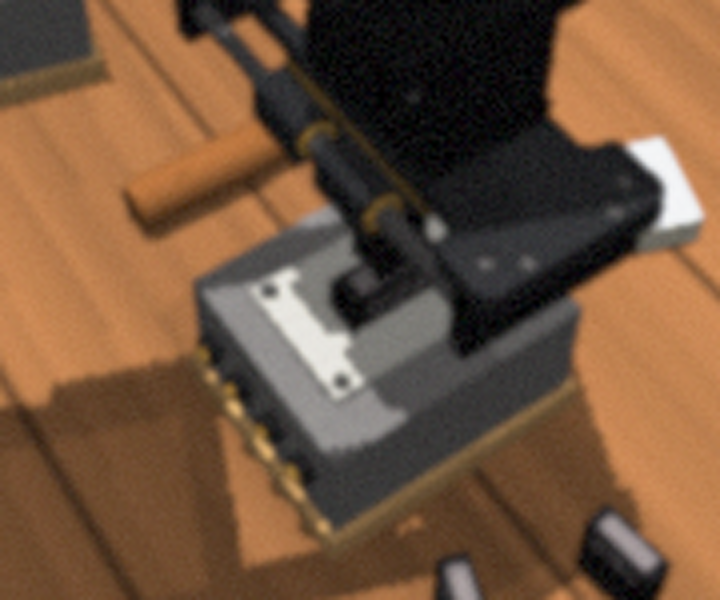

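```bash
python3 -m handwheel '0 0 0 0.5 0;0 0 0 1 0;0 0 0 1.5 0;0 0 0 2 0;0 0 0 2.5 0;0 0 0 3 0;0 0 0 3.5 0;0 0 0 4 0'
```

```text
t: 3.25
tool_pos: [0.5428, -0.1275, 0.0944]
eef_rot: [-3.139, 0.002, -3.12]
wrist_force: [0.5, -0.6, -0.1]
gripper_width: 0.0004
```

```bash
python3 -m handwheel '0 0 0 0.5 0;0 0 0 1 0;0 0 0 1.5 0;0 0 0 2 0'; python3 -m handwheel '0 0 0 0.5 0;0 0 0 1 0;0 0 0 1.5 0;0 0 0 2 0'
```

```text
t: 3.58
tool_pos: [0.5428, -0.1275, 0.0924]
eef_rot: [-3.139, 0.002, -3.12]
wrist_force: [-0.7, 0.1, 0.2]
gripper_width: 0.0002
t: 3.92
tool_pos: [0.5428, -0.1275, 0.0903]
eef_rot: [-3.139, 0.002, -3.12]
wrist_force: [-0.8, -0.0, 1.1]
gripper_width: 0.0009
```

```bash
python3 -m handwheel '0 0 0 0.4 0;0 0 0 0.8 0'; python3 -m handwheel '0 0 0 0.4 0;0 0 0 0.8 0'
```

```text
t: 4.08
tool_pos: [0.5428, -0.1275, 0.0895]
eef_rot: [-3.139, 0.002, -3.12]
wrist_force: [0.0, -0.1, -0.4]
gripper_width: 0.0001
t: 4.25
tool_pos: [0.543, -0.1276, 0.0891]
eef_rot: [-3.139, 0.002, -3.12]
wrist_force: [-2.4, 0.6, 4.5]
gripper_width: 0.0004
```

```bash
python3 -m handwheel '0 0 0 0.4 0;0 0 0 0.8 0'; python3 -m handwheel '0 0 0 0.4 0;0 0 0 0.8 0;0 0 0 1.2 0'
```

```text
t: 4.42
tool_pos: [0.5432, -0.1278, 0.089]
eef_rot: [-3.139, 0.002, -3.12]
wrist_force: [-2.4, 0.3, 6.1]
gripper_width: -0.0001
t: 4.67
tool_pos: [0.5434, -0.128, 0.0885]
eef_rot: [-3.138, 0.003, -3.12]
wrist_force: [-3.0, 0.5, 6.6]
gripper_width: 0.0004
```

```bash
python3 -m handwheel '0 0 0 0.5 0;0 0 0 0.9 0;0 0 0 1.3 0;0 0 0 1.7 0;0 0 0 2.1 0'; python3 -m handwheel '0 0 0 0.5 0;0 0 0 0.9 0;0 0 0 1.3 0'
```

```text
t: 5.08
tool_pos: [0.5435, -0.1282, 0.0872]
eef_rot: [-3.138, 0.003, -3.119]
wrist_force: [-3.0, 0.1, 7.2]
gripper_width: 0.0007
t: 5.33
tool_pos: [0.5437, -0.1284, 0.0868]
eef_rot: [-3.137, 0.003, -3.119]
wrist_force: [-2.6, 0.4, 6.7]
gripper_width: 0.0006
```

```bash
python3 -m handwheel '0 0.5 -0.4 0.6 0;0 0.5 -0.4 1 0;0 0.5 -0.4 1.4 0;0 0.5 -0.4 1.8 0;0 0.5 -0.4 2.1 0'; python3 -m handwheel '0 0 0 0.7 0;0 0 0 1.1 0;0 0 0 1.5 0;0 0 0 1.8 0'
```

```text
t: 5.75
tool_pos: [0.5435, -0.1288, 0.0856]
eef_rot: [-3.137, 0.004, -3.119]
wrist_force: [-2.9, 0.9, 7.4]
gripper_width: 0.0005
t: 6.08
tool_pos: [0.5437, -0.1288, 0.0847]
eef_rot: [-3.137, 0.004, -3.119]
wrist_force: [-2.3, 0.7, 7.6]
gripper_width: 0.0007
```

```bash
python3 -m handwheel '0 0.8 0.8 0.8 0;0 0.8 0.8 1.2 0;0 0.8 0.8 1.6 0;0 0.8 0.8 2 0;0 0.8 0.8 2.3 0'; python3 -m handwheel '0 0 0 0.8 0;0 0 0 1.2 0;0 0 0 1.6 0;0 0 0 1.9 0'
```

```text
t: 6.5
tool_pos: [0.5433, -0.1282, 0.0834]
eef_rot: [-3.137, 0.005, -3.119]
wrist_force: [-3.3, 0.3, 7.6]
gripper_width: 0.0006
t: 6.83
tool_pos: [0.5436, -0.1284, 0.0826]
eef_rot: [-3.136, 0.006, -3.119]
wrist_force: [-2.8, 0.5, 8.7]
gripper_width: 0.0005
```

```bash
python3 -m handwheel '0 0.4 0.4 0.9 0;0 0.4 0.4 1.2 0;0 0.4 0.4 1.5 0;0 0.4 0.4 1.8 0'; python3 -m handwheel '0 0 0 0.8 0;0 0 0 1.2 0;0 0 0 1.6 0;0 0 0 1.8 0'
```

```text
t: 7.17
tool_pos: [0.5435, -0.1283, 0.0819]
eef_rot: [-3.136, 0.006, -3.119]
wrist_force: [-3.7, 0.2, 9.5]
gripper_width: 0.0001
t: 7.5
tool_pos: [0.5438, -0.1285, 0.0812]
eef_rot: [-3.135, 0.007, -3.119]
wrist_force: [-3.1, 0.4, 9.0]
gripper_width: 0.0006
```

```bash
python3 -m handwheel '0 0.4 0.4 0.9 0;0 0.4 0.4 1.2 0;0 0.4 0.4 1.5 0;0 0.4 0.4 1.8 0'; python3 -m handwheel '0 0 0 0.9 0;0 0 0 1.2 0;0 0 0 1.5 0;0 0 0 1.7 0'
```

```text
t: 7.83
tool_pos: [0.5437, -0.1284, 0.0806]
eef_rot: [-3.135, 0.007, -3.119]
wrist_force: [-3.8, 0.7, 11.3]
gripper_width: 0.0004
t: 8.17
tool_pos: [0.544, -0.1286, 0.0805]
eef_rot: [-3.134, 0.008, -3.119]
wrist_force: [-5.2, 0.9, 12.6]
gripper_width: 0.0003
```

```bash
python3 -m handwheel '0 0.5 0.3 0.9 0;0 0.5 0.3 1.3 0;0 0.5 0.3 1.7 0;0 0.5 0.3 1.9 0'; python3 -m handwheel '0 0 0 0 0;0 0 0 -0.5 0;0 0 0 -1 0;0 0 0 -2 0;0 0 0 -3 0;0 0 0 -4 0;0 0 0 -5 0;0 0 0 -6 0;0 0 0 -7 0;0 0 0 -8 0;0 0 0 -9 0;0 0 0 -10 0'; python3 -c "
from h import *
togo((.542,-.1275,.12),np.pi+.02)"
```

```text
t: 8.5
tool_pos: [0.544, -0.1287, 0.0803]
eef_rot: [-3.134, 0.008, -3.119]
wrist_force: [-5.9, 1.6, 13.6]
gripper_width: 0.0007
t: 9.5
tool_pos: [0.5439, -0.1286, 0.0909]
eef_rot: [-3.134, 0.008, -3.119]
wrist_force: [-2.4, 1.3, 5.7]
gripper_width: 0.0005
t 9.5 pos [ 0.5439 -0.1286  0.0909] rot [-3.1336  0.0083 -3.1185] F [-2.38  1.3   5.72] w 0.0005 | shift [  1.67   0.94 -29.08] spin 0.0031
```

```bash
python3 -m handwheel '0 0 0 -1 0;0 0 0 -2.5 0;0 0 0 -4 0;0 0 0 -5.5 0;0 0 0 -7 0;0 0 0 -8.5 0;0 0 0 -10 0;0 0 0 -13 0;0 1.7 0.9 -25 0;0 1.7 0.9 -45 0;0 1.7 0.9 -45 0'; python3 -c "
from h import *
togo((.542,-.1275,.0785),np.pi+.02)
for n in('top','side'):
    f=grab(n)
    save(n+'3.png',f['image'][150:340,150:400],3)"
```

```text
t: 10.42
tool_pos: [0.5441, -0.1282, 0.1404]
eef_rot: [-3.131, 0.014, -3.118]
wrist_force: [2.1, -0.9, 1.2]
gripper_width: 0.0005
t 10.42 pos [ 0.5441 -0.1282  0.1404] rot [-3.1312  0.014  -3.1183] F [ 2.09 -0.9   1.21] w 0.0005 | shift [ 2.97  1.4  61.84] spin 0.0033
```

View pics/side3.png

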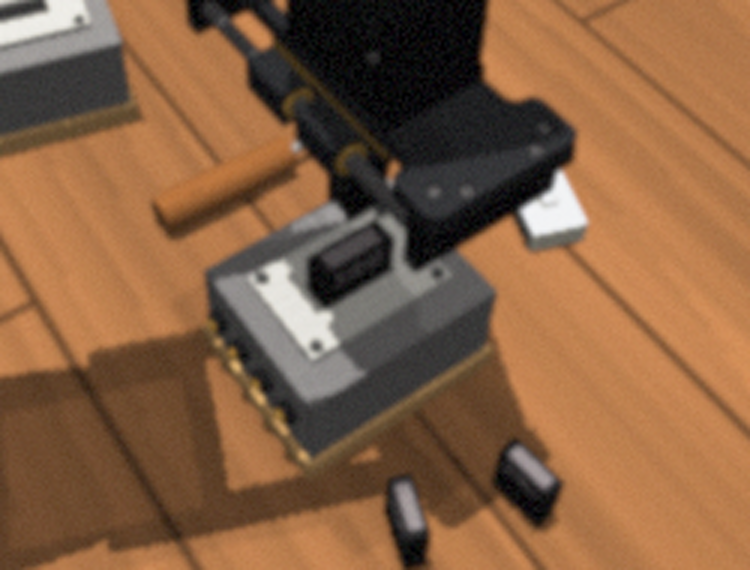

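View pics/top3.png

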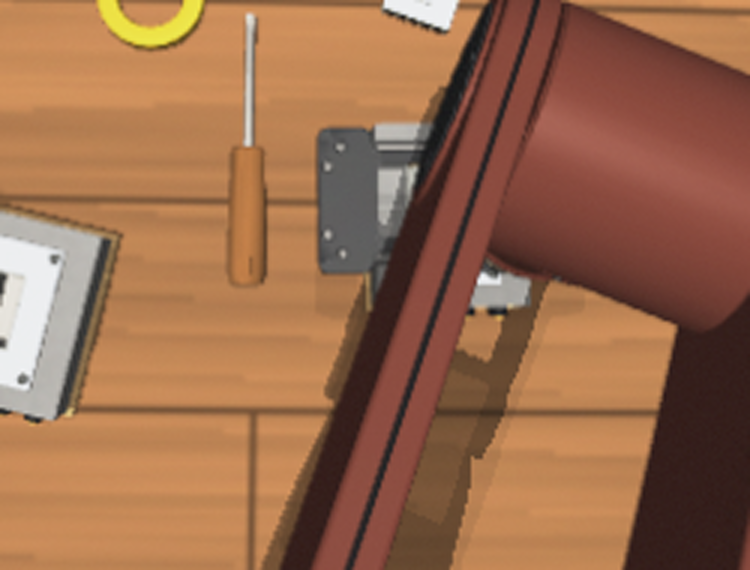

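The side view shows the cartridge popped up at about (350,265) in the crop, with about 25 mm exposed, and the bystanders have not moved. Next I'll open, lower over it and grip.

```bash
python3 -m handwheel '50 2 1.4 0 0.003;50 2 1.4 0 0.003;50 2.5 1.4 20 0.003;50 2.5 1.4 35 0.003;50 3 1.4 45 0.003;50 3 1.4 52 0.003;50 3 1.4 57 0.003;50 3 1.4 60 0.003;50 3 1.4 62 0.003;50 3 1.4 62 0.003' 12; python3 -c "
from h import *
togo((.542,-.1275,.0785),np.pi+.02)"
```

```text
t: 11.35
tool_pos: [0.5408, -0.1273, 0.0757]
eef_rot: [-3.132, 0.012, -3.121]
wrist_force: [0.5, 1.1, -0.4]
gripper_width: 0.049
t 11.35 pos [ 0.5408 -0.1273  0.0757] rot [-3.1319  0.0117 -3.1214] F [ 0.52  1.11 -0.36] w 0.049 | shift [-1.21 -0.28 -2.74] spin 0.0002
```

```bash
python3 -m handwheel '50 -1.2 -0.3 -2.7 0;50 -1.2 -0.3 -2.7 0;10 -1.2 -0.3 -2.7 0;10 -1.2 -0.3 -2.7 0;10 -1.2 -0.3 -2.7 0;10 -1.2 -0.3 -2.7 0;10 -1.2 -0.3 -2.7 0;10 -1.2 -0.3 -2.7 0' 12; python3 -c "
from h import *
togo((.542,-.1275,.15),np.pi+.02)"
```

```text
t: 12.02
tool_pos: [0.5419, -0.1275, 0.0784]
eef_rot: [-3.132, 0.012, -3.121]
wrist_force: [0.1, 0.2, 0.6]
gripper_width: 0.0179
t 12.02 pos [ 0.5419 -0.1275  0.0784] rot [-3.132   0.0116 -3.1214] F [0.06 0.22 0.6 ] w 0.0179 | shift [ -0.9   -0.71 -71.61] spin 0.0002
```

```bash
python3 -m handwheel '10 0 0 0 0;10 0 0 0 0;10 0 0 -5 0;10 -0.1 -0.1 -11 0;10 -0.2 -0.2 -20 0;10 -0.5 -0.4 -35 0;10 -0.7 -0.5 -50 0;10 -0.9 -0.7 -65 0;10 -0.9 -0.7 -72 0;10 -0.9 -0.7 -72 0;10 -0.9 -0.7 -72 0' 12; python3 -c "
from h import *
togo((.477,.1625,.15),np.pi-.225)
for n in('top','side'):
    f=grab(n)
    save(n+'4.png',f['image'][100:330,100:400],2.6)"
```

```text
t: 12.93
tool_pos: [0.5423, -0.1276, 0.1509]
eef_rot: [-3.132, 0.013, -3.121]
wrist_force: [0.4, 0.4, -0.9]
gripper_width: 0.0156
t 12.93 pos [ 0.5423 -0.1276  0.1509] rot [-3.1315  0.0128 -3.1213] F [ 0.41  0.42 -0.94] w 0.0156 | shift [ 59.37 291.35  -2.77] spin 0.2453
```

View pics/side4.png

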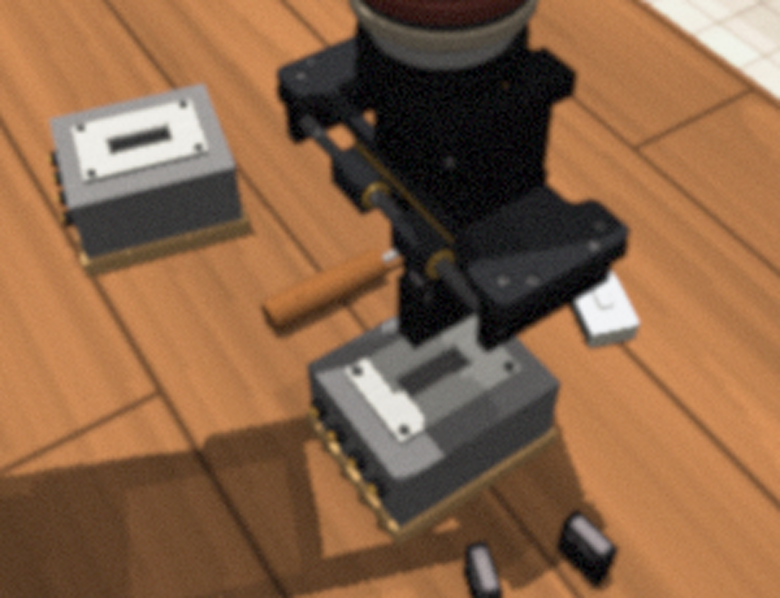

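The side view shows the cartridge in the fingers at about (430,300) in the crop and old_slot's well empty. I'll carry it over new_slot.

```bash
python3 -m handwheel '10 15 70 -3 0.06;10 30 150 -3 0.12;10 45 220 -3 0.18;10 59 291 -3 0.243;10 59 291 -3 0.243;10 59 291 -3 0.243;10 59 291 -3 0.243;10 59 291 -3 0.243;10 59 291 -3 0.243;10 59 291 -3 0.243;10 59 291 -3 0.243;10 59 291 -3 0.243'; python3 -c "
from h import *
togo((.477,.1625,.15),np.pi-.222)
for n in('top','side'):
    f=grab(n)
    save(n+'5.png',f['image'][70:300,30:300],2.6)"
```

```text
t: 14.03
tool_pos: [0.4768, 0.161, 0.1489]
eef_rot: [-3.135, 0.012, 2.917]
wrist_force: [-0.2, -0.2, -2.1]
gripper_width: 0.0158
t 14.03 pos [0.4768 0.161  0.1489] rot [-3.1347  0.0116  2.9167] F [-0.24 -0.2  -2.08] w 0.0158 | shift [ 0.11  1.52 -1.14] spin -0.0029
```

View pics/side5.png

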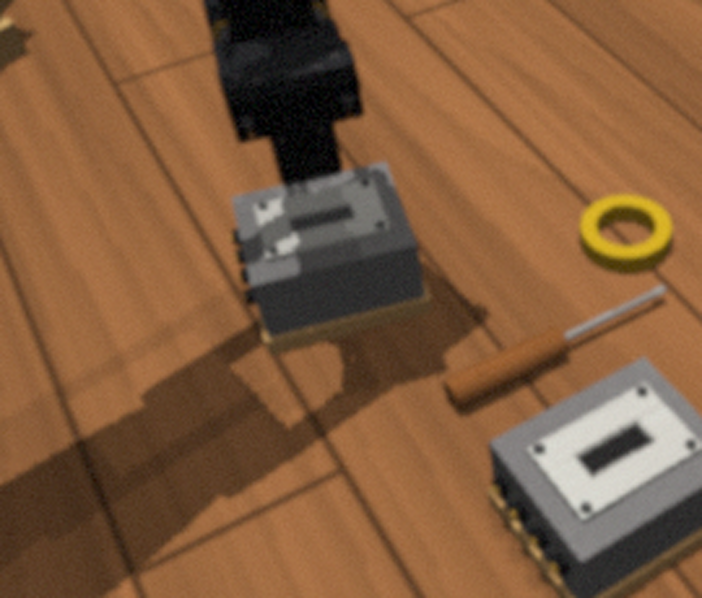

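View pics/top5.png

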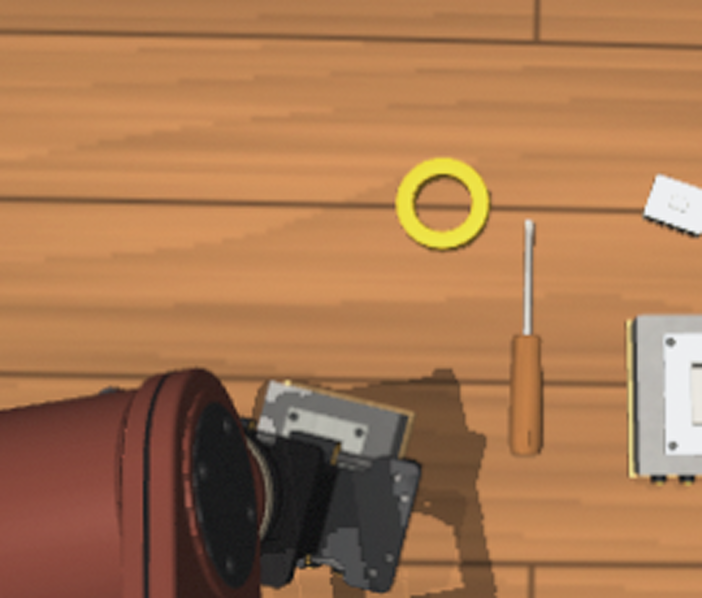

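```bash
python3 - <<'E'
from h import *
f=load('side'); o=get_obs(); R=Ro.from_euler('xyz',o['eef_rot']).as_matrix()
im=f['image'].copy(); im=cv2.resize(im,None,fx=4,fy=4,interpolation=2)
ld=cv2.LUT(im,(255*(np.arange(256)/255)**.5).astype(np.uint8))
z0=.0332
pts=[[sx*.022,sy*.008,z0-.007] for sx,sy in((-1,-1),(1,-1),(1,1),(-1,1))]
b=[[sx*.019,sy*.005,z0] for sx,sy in((-1,-1),(1,-1),(1,1),(-1,1))]
for q,c in((pts,(255,0,0)),(b,(0,255,0))):
    u=(proj(f,np.array(q)@R.T+o['tool_pos'])*4+1.5).astype(int); cv2.polylines(ld,[u],True,c,1)
# new well
a=-.222;x=np.array([np.cos(a),np.sin(a),0]);y=np.array([-x[1],x[0],0]);c0=np.array([.477,.1625,.0757])
u=(proj(f,[c0+sx*.023*x+sy*.009*y for sx,sy in((-1,-1),(1,-1),(1,1),(-1,1))])*4+1.5).astype(int);cv2.polylines(ld,[u],True,(255,255,0),1)
save('ov.png',ld[400:760,400:840],1.6)
E
```

```text
(no output)
```

View pics/ov.png

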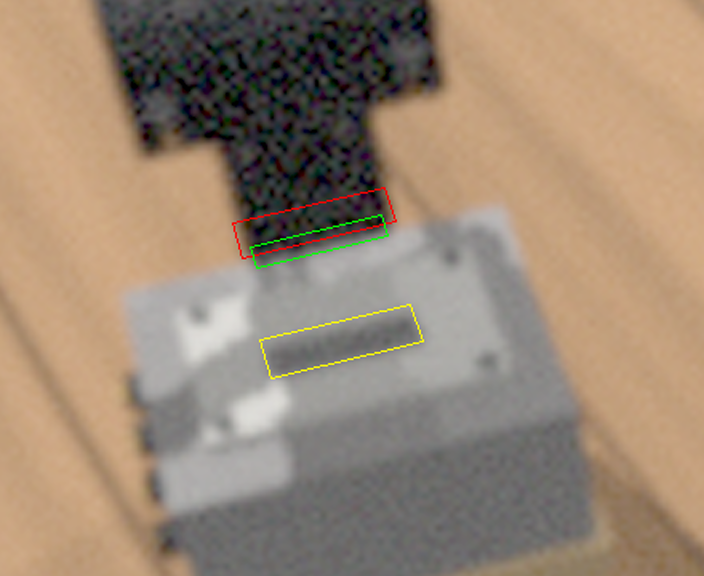

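```bash
python3 -m handwheel '10 0 1.5 5 -0.003;10 0 1.5 15 -0.003;10 0.2 1.6 25 -0.003;10 0.4 1.7 32 -0.003;10 0.5 1.8 36 -0.003;10 0.5 1.8 36 -0.003;10 0.5 1.8 36 -0.003'; python3 -c "
from h import *
togo((.477,.1625,.08),np.pi-.222)"
```

```text
t: 14.72
tool_pos: [0.4768, 0.1627, 0.1126]
eef_rot: [-3.135, 0.011, 2.92]
wrist_force: [-0.2, -0.3, -0.6]
gripper_width: 0.0158
t 14.72 pos [0.4768 0.1627 0.1126] rot [-3.1346  0.011   2.9196] F [-0.21 -0.28 -0.6 ] w 0.0158 | shift [ 0.14  0.09 32.59] spin 0.0
```

```bash
python3 -m handwheel '10 0 0 1 0;10 0 0 2 0;10 0 0 3 0;10 0 0 4 0;10 0 0 5 0;10 0 0 6 0;10 0 0 7 0'; python3 -m handwheel '10 0 0 1 0;10 0 0 2 0;10 0 0 3 0;10 0 0 4 0;10 0 0 5 0'; python3 -c "
from h import *
togo((.477,.1625,.08),np.pi-.222)"
```

```text
t: 15.3
tool_pos: [0.4769, 0.1626, 0.1055]
eef_rot: [-3.135, 0.011, 2.92]
wrist_force: [-0.1, 0.7, -0.3]
gripper_width: 0.0161
t: 15.72
tool_pos: [0.477, 0.1626, 0.1004]
eef_rot: [-3.135, 0.011, 2.92]
wrist_force: [0.1, 0.4, 0.0]
gripper_width: 0.0159
t 15.72 pos [0.477  0.1626 0.1004] rot [-3.1347  0.0111  2.9196] F [0.08 0.39 0.03] w 0.0159 | shift [ 0.18  0.07 20.44] spin 0.0
```

```bash
python3 -m handwheel '10 0 0 1 0;10 0 0 2 0;10 0 0 3 0;10 0 0 4 0;10 0 0 5 0;10 0 0 6 0;10 0 0 7 0;10 0 0 8 0'; python3 -m handwheel '10 0 0 1 0;10 0 0 2 0;10 0 0 3 0;10 0 0 4 0;10 0 0 5 0;10 0 0 6 0;10 0 0 7 0'; python3 -c "
from h import *
togo((.477,.1625,.08),np.pi-.222)"
```

```text
t: 16.38
tool_pos: [0.477, 0.1625, 0.0923]
eef_rot: [-3.135, 0.011, 2.92]
wrist_force: [-0.4, -0.3, -0.8]
gripper_width: 0.016
t: 16.97
tool_pos: [0.4771, 0.1625, 0.0852]
eef_rot: [-3.135, 0.011, 2.92]
wrist_force: [-0.1, -0.4, -0.5]
gripper_width: 0.0159
t 16.97 pos [0.4771 0.1625 0.0852] rot [-3.1347  0.0111  2.9196] F [-0.08 -0.41 -0.52] w 0.0159 | shift [0.17 0.06 5.23] spin 0.0
```

```bash
python3 -m handwheel '10 0 0 1 0;10 0 0 2 0;10 0 0 3 0;10 0 0 4 0'; python3 -m handwheel '10 0 0 0.4 0;10 0 0 0.8 0;10 0 0 1.2 0;10 0 0 1.6 0';  python3 -m handwheel '10 0 0 0.4 0;10 0 0 0.8 0;10 0 0 1.2 0'
```

```text
t: 17.3
tool_pos: [0.4772, 0.1624, 0.0812]
eef_rot: [-3.135, 0.011, 2.92]
wrist_force: [0.7, 0.1, -1.7]
gripper_width: 0.0164
t: 17.63
tool_pos: [0.4772, 0.1624, 0.0795]
eef_rot: [-3.135, 0.011, 2.92]
wrist_force: [-0.2, 0.7, -0.7]
gripper_width: 0.0161
t: 17.88
tool_pos: [0.4773, 0.1624, 0.0786]
eef_rot: [-3.135, 0.011, 2.92]
wrist_force: [-2.0, -0.7, 3.7]
gripper_width: 0.0161
```

Contact came at 3.7 N, so the cartridge is resting on the raised platform. I'll release and retreat.

```bash
python3 -m handwheel '45 0 0 -0.3 0;45 0 0 -0.3 0;45 0 0 -0.3 0;45 0 0 -0.3 0;45 0 0 -10 0;45 0 0 -25 0;45 0 0 -45 0;0 0 0 -45 0;0 0 0 -45 0;0 0 0 -45 0;0 0 0 -45 0' 20; python3 -c "
from h import *
togo((.477,.1625,.104),np.pi-.222)
f=grab('side'); save('side6.png',f['image'][70:300,30:300],2.6)"
```

```text
t: 18.8
tool_pos: [0.4762, 0.1627, 0.1228]
eef_rot: [-3.134, 0.01, 2.92]
wrist_force: [-0.7, -0.3, -0.7]
gripper_width: 0.0258
t 18.8 pos [0.4762 0.1627 0.1228] rot [-3.1341  0.0098  2.9196] F [-0.66 -0.33 -0.67] w 0.0258 | shift [-0.67  0.15 18.78] spin -0.0
```

View pics/side6.png

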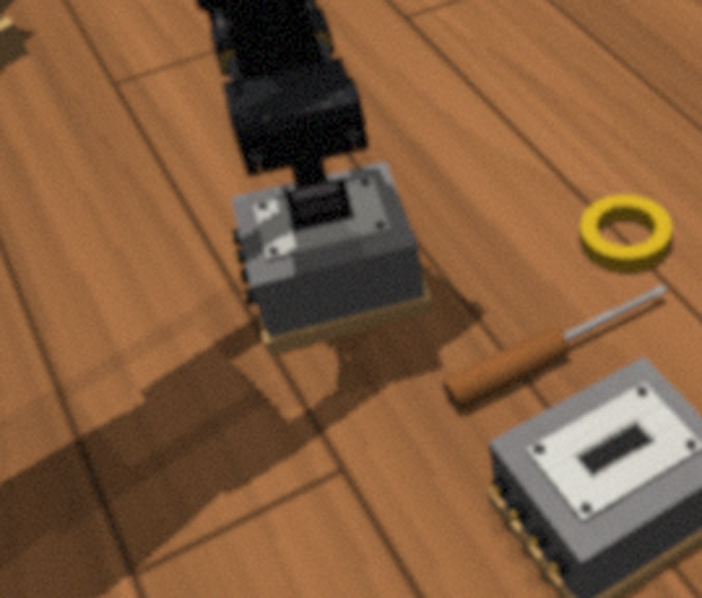

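The cartridge stands in new_slot's well at (320,205) in the crop, with about 25 mm showing. I'll shut the fingers and push from above.

```bash
python3 -m handwheel '0 0 0 0 0;0 0 0 0 0;0 0 0 5 0;0 0 0 12 0;0 0 0 17 0;0 0 0 19 0;0 0 0 20 0;0 0 0 20 0'; python3 -m handwheel '0 0 0 0.4 0;0 0 0 0.8 0;0 0 0 1.2 0;0 0 0 1.6 0;0 0 0 2 0;0 0 0 2.4 0'
```

```text
t: 19.52
tool_pos: [0.4759, 0.1624, 0.1021]
eef_rot: [-3.134, 0.009, 2.92]
wrist_force: [-0.7, 0.7, 0.1]
gripper_width: 0.0006
t: 20.02
tool_pos: [0.4762, 0.1625, 0.1002]
eef_rot: [-3.134, 0.009, 2.92]
wrist_force: [-2.2, 0.3, 3.3]
gripper_width: 0.0005
```

```bash
python3 -m handwheel '0 0 0 0.5 0;0 0 0 1 0;0 0 0 1.5 0;0 0 0 2 0;0 0 0 2.5 0;0 0 0 3 0;0 0 0 3.5 0;0 0 0 4 0;0 0 0 4.5 0;0 0 0 5 0;0 0 0 5.5 0;0 0 0 6 0'; python3 -m handwheel '0 0 0 0.5 0;0 0 0 1 0;0 0 0 1.5 0;0 0 0 2 0;0 0 0 2.5 0;0 0 0 3 0;0 0 0 3.5 0;0 0 0 4 0;0 0 0 4.5 0;0 0 0 5 0;0 0 0 5.5 0;0 0 0 6 0'
```

```text
t: 21.02
tool_pos: [0.4763, 0.1625, 0.0942]
eef_rot: [-3.134, 0.009, 2.92]
wrist_force: [-1.3, 0.4, 4.4]
gripper_width: 0.0004
t: 22.02
tool_pos: [0.4764, 0.1625, 0.0884]
eef_rot: [-3.134, 0.009, 2.92]
wrist_force: [-2.2, 0.1, 7.7]
gripper_width: 0.0006
```

```bash
python3 -m handwheel '0 0 0 0.7 0;0 0 0 1.1 0;0 0 0 1.5 0'; python3 -m handwheel '0 0 0 0.8 0;0 0 0 1.2 0;0 0 0 1.5 0'; python3 -m handwheel '0 0 0 0.8 0;0 0 0 1.2 0;0 0 0 1.5 0'
```

```text
t: 22.27
tool_pos: [0.4764, 0.1626, 0.0872]
eef_rot: [-3.134, 0.009, 2.92]
wrist_force: [-2.4, 0.2, 7.5]
gripper_width: 0.0009
t: 22.52
tool_pos: [0.4765, 0.1627, 0.086]
eef_rot: [-3.135, 0.009, 2.92]
wrist_force: [-2.3, 0.6, 7.5]
gripper_width: 0.0003
t: 22.77
tool_pos: [0.4766, 0.1628, 0.0848]
eef_rot: [-3.135, 0.009, 2.92]
wrist_force: [-2.8, 1.6, 7.8]
gripper_width: 0.0004
```

Travel is 15.6 mm so far and the stop hasn't been reached.

```bash
python3 -m handwheel '0 0 0 0.8 0;0 0 0 1.2 0;0 0 0 1.5 0'; python3 -m handwheel '0 0 0 0.8 0;0 0 0 1.2 0;0 0 0 1.5 0'
```

```text
t: 23.02
tool_pos: [0.4766, 0.1628, 0.0837]
eef_rot: [-3.135, 0.009, 2.92]
wrist_force: [-3.6, -0.4, 8.5]
gripper_width: 0.0006
t: 23.27
tool_pos: [0.4767, 0.1629, 0.0827]
eef_rot: [-3.135, 0.009, 2.92]
wrist_force: [-4.0, -0.3, 9.2]
gripper_width: 0.0003
```

```bash
python3 -m handwheel '0 0 0 0.8 0;0 0 0 1.2 0;0 0 0 1.5 0'; python3 -m handwheel '0 0 0 0.8 0;0 0 0 1.1 0;0 0 0 1.4 0'
```

```text
t: 23.52
tool_pos: [0.477, 0.1631, 0.0822]
eef_rot: [-3.135, 0.01, 2.92]
wrist_force: [-5.0, 0.2, 12.5]
gripper_width: 0.0006
t: 23.77
tool_pos: [0.4771, 0.1634, 0.082]
eef_rot: [-3.135, 0.01, 2.92]
wrist_force: [-6.9, -0.2, 16.5]
gripper_width: 0.0009
```

The push stalled at 0.082 m with 16.5 N, so that is the stop. I'll let go slowly.

```bash
python3 -m handwheel '0 0 0 -0.5 0;0 0 0 -1 0;0 0 0 -2 0;0 0 0 -3 0;0 0 0 -4 0;0 0 0 -5 0;0 0 0 -6 0;0 0 0 -7 0'; python3 -m handwheel '0 0 0 -1 0;0 0 0 -2 0;0 0 0 -3 0;0 0 0 -4 0'; python3 -m handwheel '0 0 0 -15 0;0 0 0 -40 0;0 0 0 -70 0;0 0 0 -100 0;0 0 -60 -130 0;0 0 -100 -130 0;0 0 -140 -130 0;0 0 -180 -130 0;0 0 -220 -130 0;0 0 -250 -130 0;0 0 -250 -130 0;0 0 -250 -130 0'; python3 - <<'E'
from h import *
for n in('top','side'):
    f=grab(n); save(n+'7.png',f['image'],1.5)
    P=cloud(f)
    print(get_obs()['tool_pos'])
    d=np.hypot(P[...,0]-.477,P[...,1]-.1625); print(n,'well-area z pct',np.nanpercentile(P[...,2][d<.007],[5,50,95]).round(4),'ring',np.nanmedian(P[...,2][(d>.03)&(d<.04)]))
E
```

```text
t: 24.43
tool_pos: [0.4769, 0.1634, 0.0891]
eef_rot: [-3.135, 0.009, 2.92]
wrist_force: [-2.7, -1.1, 3.3]
gripper_width: 0.0004
t: 24.77
tool_pos: [0.4767, 0.1633, 0.0927]
eef_rot: [-3.135, 0.009, 2.92]
wrist_force: [-0.6, 0.3, 0.3]
gripper_width: 0.0002
t: 25.77
tool_pos: [0.4203, -0.0818, 0.2244]
eef_rot: [-3.135, 0.009, 2.914]
wrist_force: [-0.2, 1.0, 0.6]
gripper_width: 0.0002
[ 0.42058961 -0.08020568  0.22433754]
top well-area z pct [0.0878 0.0902 0.092 ] ring 0.07554249871743851
[ 0.42080706 -0.07917789  0.2242955 ]
side well-area z pct nan ring nan
  return np.nanmean(a, axis, out=out, keepdims=keepdims)
  return np.nanmean(a, axis, out=out, keepdims=keepdims)
```

View pics/side7.png

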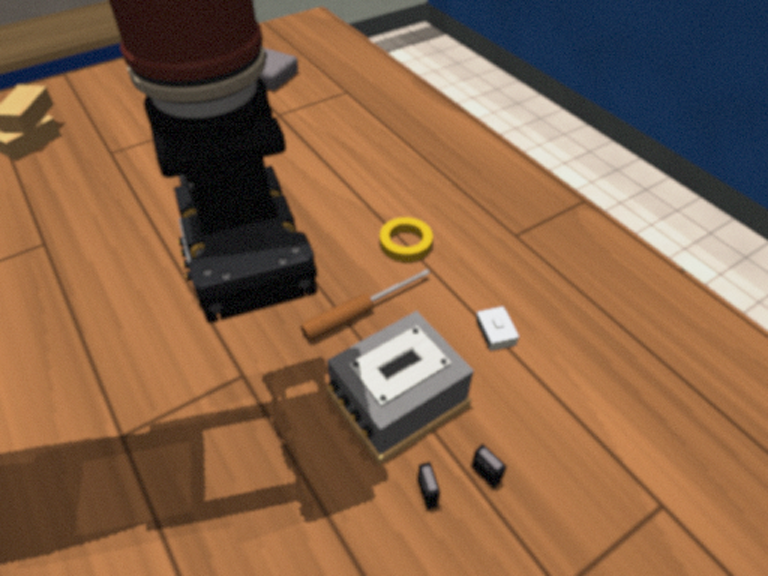

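View pics/top7.png

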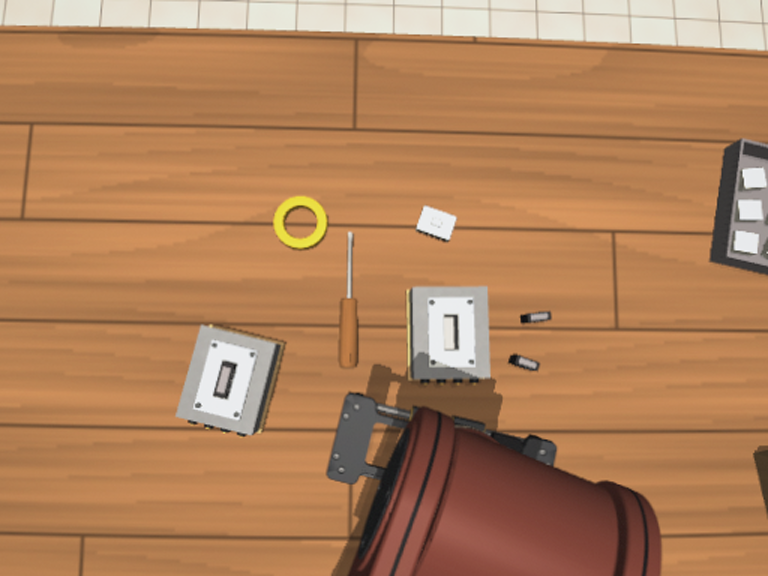

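The top view shows the cartridge in new_slot at (226,379) and old_slot's well empty at (451,333). The tape, screwdriver, connector and loose blocks are at their starting pixels. By depth the cartridge top stands 14.7 mm above the plate, so the latch is locked (about 25 mm would mean it is up). The robot is touching nothing.

```bash
python3 -c "
from cell import sign_off; print(sign_off())"
```

```text
the job is handed in; nothing more can be done
None
```

The cartridge is out of the old slot and locked down in the new one, and the job is handed in at about 26 s on the robot's clock.

**What I did:**
- **Old slot:** I pushed the locked cartridge down to its stop. The force at the end of each push call peaked at about 14 N vertically, and the cartridge popped up and I lifted it out.
- **New slot:** I stood it in the empty well with no noticeable side force and let go. I then pushed it from above to the stop, with a peak vertical reading of 16.5 N (about 18 N including the sideways part), and eased off.

**Last checks:**
- **Latch:** by depth image, the cartridge top is 14.7 mm above the new slot's plate, against 14 mm expected when locked. On release the force faded while the cartridge was about 14 mm up, which also fits a locked latch.
- **Bench:** the old well is empty with its platform up. The tape, screwdriver, connector and spare blocks are where they were in the first pictures, and the arm is clear of everything.
- **Not confirmed:** in the last side picture the arm hid the new slot, so the final height rests on the top camera and the release force. The force limit was checked only at the end of each call, not between readings.

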